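# Let down the tablet press

## Task

The small hydraulic tablet press is still pumped up, holding its die against the top anvil. Crack the release valve open by its ball-ended lever, anticlockwise and only a fraction of a turn, so that the ram sinks slowly and steadily to the bottom and never drops. Then nip the valve shut again, firmly against its seat but only finger-tight, let go of it, and leave the die standing on the platen and everything else on the bench where it is.

Things in the scene. Friction and masses are not known exactly. Their poses are not given: they have to be found in the camera images.
- press: Bench press, fixed: pale grey base 220 x 330 mm, its deck 95 mm above the table; on it two 28 mm columns with a crosshead (355 mm high, handwheel to 420 mm), a gauge and the valve block. Origin: centre of the underside; x points away from its front, y to the ram side, z up. Ram axis at y = +55 mm, columns at y = -30 and +140 mm (x = 0), gauge at x = +70, y = -105 mm, 230 mm high.
- ram (a joint): How far the ram and its platen have sunk, in m: about 0 at the start, 0.025 at the bottom stop. Faster than 0.015 m/s counts as dropping. The valve opening at which it gives way differs every time, between 0.25 and 0.80 rad, and must be found; it then sinks at 0.004 to 0.007 m/s, and each further 0.1 rad adds about 0.007 m/s. It goes on sinking as long as the valve stays that far open.
- valve (a joint): Turn of the release lever in rad: at 0 it points straight to the press's front (-x of the press); grows anticlockwise from above (opening). Starts at 0.12 to 0.16: shut enough to hold, not nipped up. The seat is met between -0.10 and +0.10, different every time, and must be felt; it is slightly springy (from first touch to 24 N at the ball: 0.1 rad). The valve stays where it is left.
- lever: Release lever: steel ball, 25 mm wide, on a 9 mm rod, 88 mm from the upright valve axis; swings level, 159 mm above the table, out beyond the base's front. Origin: centre of the ball; x along the rod to the axis, z up. It may be pushed, straddled or gripped. Opening takes 2 to 4 N sideways at the ball, closing 4 to 7 N; nip it shut with 12 to 20 N sideways.
- valve_axis (a point): Point on the upright axis of the release valve, level with the ball (159 mm above the table). The hub below it is 26 mm wide, its top at 162 mm.
- platen (a point): Centre of the top face of the ram's steel platen (115 x 225 x 22 mm, guided on the columns): 165 mm above the table with the ram up, 140 mm with it down.
- die_center (a point): Steel die standing on the platen between the columns: 68 mm foot, 54 mm body, 24 mm punch, 74.5 mm high in all. Point half-way up.
- die: The same steel die; origin at the centre of its underside, z up.
- vial_a_center (a point): Amber vial, 24 mm wide, 44 mm high, standing on the deck in front of the ram; leave alone. Centre.
- jar_a_center (a point): White jar, 42 mm wide, 62 mm high, on the table before the press; leave alone. Centre.
- infusion_a_center (a point): Infusion bottle lying flat, 150 x 66 x 42 mm, left of the press; leave alone. Centre.
- infusion_b_center (a point): Infusion bottle lying flat, 150 x 66 x 42 mm, right of the press; leave alone. Centre.
- pump_handle_center (a point): The press's pump handle, chrome tube with rubber grip, 380 mm long, 26 mm thick, lying on the table at the left; leave alone. Middle.
- mortar_center (a point): White mortar bowl, 100 mm wide, 62 mm high, left or right of the press; leave alone. Centre.
- spoon_center (a point): Steel dosing spoon, 180 mm long, lying on the right; leave alone. Middle.
- boat_center (a point): White weighing tray, 100 x 80 x 30 mm, right or left of the press; leave alone. Centre.
- seat (a joint): Squeeze of the soft seat under the valve, in rad of lever turn: 0 while the valve is clear of it, 0.006 and more when nipped up (some 10 N sideways at the ball), beyond 0.027 (some 24 N) it is bruised. About the noise of its reading: go by the force. Springs back to about 0.002 when the lever is let go.

How it is judged:
By the outcome, as a careful person would: the job done as asked, in the order asked, and still so for the second after the job is handed in, with the robot touching nothing.
It also fails if it takes over 67 s, if anything falls off the work surface, if the arm or the gripper's body presses on something with over 40 N, if the wrist force passes 120 N, or if a joint passes its speed limit or range.

## Robot

A 6-joint arm with a two-finger parallel gripper is mounted at the origin on the work surface. World frame = base frame: x ahead of the robot, y to its left, z up, the work surface at z = 0. Lengths are in mm, angles in degrees, forces in N, time in s.
With the tool pointing down it reaches from about 300 to 850 mm from the base axis. Payload 4.2 kg.
Tool frame: the origin (TCP) lies at the very end of the fingers, on their centre line; the grasp point (between the pads) lies 19 mm behind it; z points along the fingers, y is the direction in which the jaws open and shut (so a half turn about z gives the same grasp; the last joint's range is limited). The gripper opens to 91 mm and grips with 3 to 60 N. Pads are 32 mm wide; open, the fingers measure 118 mm over their backs; the gripper's body (76 mm by 178 mm) begins 60 mm behind the grasp point.
Start: joints at [68.583, 18.312, 89.639, -0, 72.044, -1.146], TCP at [199.22, 539.402, 213.976] pointing down, gripper open.
Joint ranges: [-177.97, 177.97], [-48.28, 115.42], [12.27, 149.76], [-77.06, 257.06], [2.81, 150.46], [-146.56, 146.56]. Speed limits (degrees/s): [147.25, 147.25, 180, 180, 180, 180].

## Interface

Orientations are given as [roll, pitch, yaw] about the fixed x, y, z axes, in that order (R = Rz(yaw) Ry(pitch) Rx(roll)).
In Python, from workcell import monitor, eyes, job gives the robot as it stands.
- The arm moves only by the tool move_arm, never from a script. Its argument "increments" is a list that holds one entry, the list of rows, each a list of 7 numbers: the opening, from 0 (shut) to 1 (fully open), then the shift along the tool's x, y, z in cm, then the turn, a rotation vector about the tool's x, y, z in rad. In form: [[[jaw, x, y, z, ax, ay, az], ...]]. A call has 1 to 12 rows; each row shifts and turns the pose as measured when the row begins, along the tool's axes as they then stand; what a row does not reach is not made up. A row lasts 1/8 s, in which the tool goes at most 62.5 mm and 10.7 degrees, less where a joint would pass 70% of its speed; a pose out of reach is approached as far as the arm can. A call is refused whole if a number of a shift passes 6.25 or a number of a turn 0.188, either way. A call with a gripper value outside its range is refused whole. The fingers move at their own pace and stop on an object; "force" is the grip in N (left out, the last holds). Time passes only in rows, so rows that do not move let the fingers close. It gives the time, the measured TCP pose, the force and the opening at its end, in the units of the state.
- monitor.state(): the state, without advancing time (a new reading comes with each control period).
- eyes.grab_frame(name): name is "side" or "top" or "wrist"; returns a dict with "color" (384x512x3 uint8, red, green, blue), "z_map" (384x512 float32, mm along the optical axis (not along the pixel's ray), 0 where there is no reading), "camera_matrix" (3x3 intrinsics, pixels), "dist_coeffs" ([k1, k2, p1, p2, k3] as OpenCV has them; the pictures are not rectified), "rvec" (rotation vector, rad) and "tvec" (3), from world to camera coordinates, as OpenCV has them. Camera axes: x right, y down, z forward; pixel columns grow to the right and rows downward; lengths in mm; the calibration is good to about 2 mm. A picture is of the moment at which its call begins.
- job.job_done(): hands the job in, once; it reports no verdict.
The state is a dict: "time_s": time; "qpos": joint angles; "qvel": joint speeds; "effort": joint torques, N m; "ee_pos": TCP position; "ee_rot": TCP orientation; "force": force on the tool from outside, world axes, zero at the start; "torque": the same for the moment, N m; "gripper_width": finger opening in mm.
Only numpy, scipy, OpenCV 4.12 (cv2) and the standard library are available. Lean on these libraries where they do the work, as an engineer would, in place of code of your own. Each camera call takes 0.05 s, during which the arm holds its last target. There are 200 camera calls.

## Working session

There is one attempt and no reset: what is moved stays moved. The work goes in short steps, Python scripts to look and compute and a tool call to move; the robot and the scene stay as the last step left them, time stands still between calls to the robot, and variables do not carry over. Pictures are saved under pics/ and viewed, about 8 in all and at most 12, crops included, and the job is handed in when it is done.

Besides the shell and the picture viewer there is one more tool, called as a command line: name --argument value ..., lists and objects as JSON in quotes. move_arm: Moves the arm, as the interface text tells. Its arguments: {"type":"object","properties":{"increments":{"type":"array"},"force":{"type":"number"}},"required":["increments"]}

```bash
mkdir -p pics; ls
cat > h.py <<'E'
import numpy as np, cv2
from workcell import monitor, eyes, job
def save(n,f):
    cv2.imwrite(n,cv2.cvtColor(f['color'],cv2.COLOR_RGB2BGR))
def world(f,u,v,z=None):
    """pixel -> world; with depth map, or onto plane z"""
    K=f['camera_matrix'];R,_=cv2.Rodrigues(np.array(f['rvec'],float));t=np.array(f['tvec'],float).ravel()
    p=cv2.undistortPoints(np.array([[[u,v]]],float),np.array(K),np.array(f['dist_coeffs'])).ravel()
    d=np.array([p[0],p[1],1.]);C=-R.T@t;D=R.T@d
    if z is None: s=f['z_map'][int(round(v)),int(round(u))]
    else: s=(z-C[2])/D[2]
    return C+s*D
E
python3 - <<'E'
from h import *
import pickle
s=monitor.state();print(s)
F={n:eyes.grab_frame(n) for n in('top','side')}
pickle.dump(F,open('f.pkl','wb'))
im=np.hstack([F['top']['color'],F['side']['color']])
for n in F: save(f'pics/{n}0.png',F[n])
E
```

```text
pics
{'time_s': 0.0, 'qpos': array([ 6.85809222e+01,  1.83509218e+01,  8.97071301e+01,  5.43534478e-04,
        7.20421039e+01, -1.14711373e+00]), 'qvel': array([ 0.03265366,  0.01704898, -0.10191208, -0.0554386 ,  0.04911049,
        0.02623014]), 'effort': array([-6.53723646e-05, -4.12468314e+01, -2.31973654e+01,  7.27739884e-02,
        4.55429172e-02, -1.18541038e-04]), 'ee_pos': array([199.04799012, 538.91224062, 213.12257327]), 'ee_rot': array([-1.79899875e+02, -2.52173393e-03,  1.59727866e+02]), 'force': array([-0.29277478,  0.23458332,  0.15258336]), 'torque': array([-0.00872532,  0.01534966, -0.03743319]), 'gripper_width': 91.08666996786319}
```

View pics/top0.png

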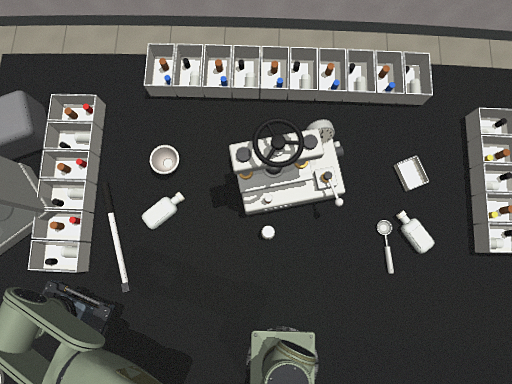

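View pics/side0.png

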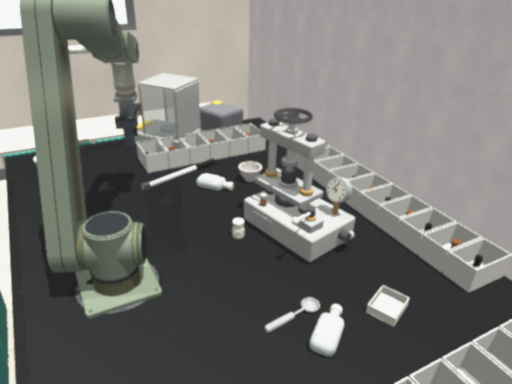

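The top view shows the press at about (290,165), the valve hub at about (327,177), the lever ball at about (339,202) and the jar at (268,232). The side view agrees. Next I'll measure and take a zoomed crop.

Run:
```python
from h import *
import pickle
F=pickle.load(open('f.pkl','rb'));f=F['top']
c=f['color'][105:245,220:360];g=F['side']['color'][160:260,230:370]
cv2.imwrite('pics/crop0.png',cv2.cvtColor(np.hstack([cv2.resize(c,(560,560),interpolation=2),]),cv2.COLOR_RGB2BGR))
for n,u,v,z in[('ball',339,202,159),('hub',327,177,162),('jar',268,232,62),('fl',248,213,95),('fr',343,192,95)]:
    print(n,world(f,u,v,z).round(1),world(f,u,v).round(1))
R,_=cv2.Rodrigues(np.array(f['rvec']));print(-R.T@np.array(f['tvec']).ravel())
```

```text
ball [ 510.7 -150.   159. ] [ 508.8 -147.3  171. ]
hub [ 585.8 -113.3  162. ] [ 584.7 -112.4  166.8]
jar [421.   58.1  62. ] [420.7  58.2  66.5]
fl [476.6 123.8  95. ] [482.7 125.   42.9]
fr [ 553.4 -177.8   95. ] [ 553.5 -177.9   94.6]
[ 342.65748715   95.9222727  1238.59527875]
```

View pics/crop0.png

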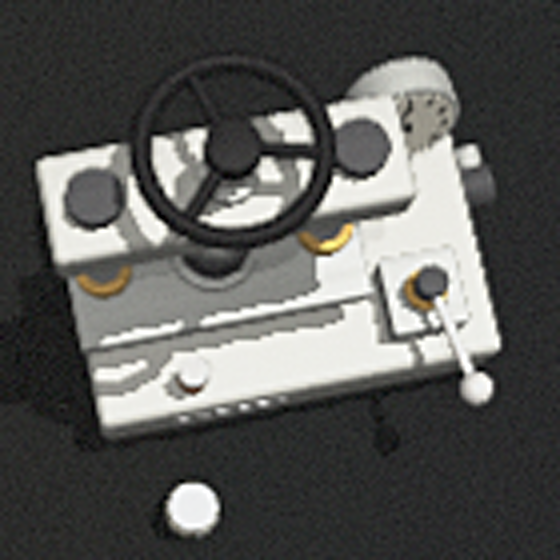

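The crop shows the ball at full-image (339.5,202) and the hub cap at (327.7,175.5). The lever points at about 206° in world, and opening moves the ball toward −y. I'll plan the approach so the jaws sit tangential above the ball.

```bash
cat >> h.py <<'E'
from scipy.spatial.transform import Rotation as Ro
def plan(target,yaw,n,jaw=1.0):
    s=monitor.state();p=np.array(s['ee_pos'],float);r=Ro.from_euler('xyz',s['ee_rot'],degrees=True)
    g=Ro.from_euler('xyz',[180,0,yaw],degrees=True)
    rv=(r.inv()*g).as_rotvec()/n; d=(np.array(target)-p)/n/10
    rows=[]
    for i in range(n):
        rows.append([jaw]+[round(float(x),2) for x in r.inv().apply(d)]+[round(float(x),3) for x in rv]); r=r*Ro.from_rotvec(rv)
    for q in rows: print(q)
E
python3 - <<'E'
from h import *
plan([505,-147,235],26,14)
import pickle
f=pickle.load(open('f.pkl','rb'))['top']
for v in range(165,190,3): print(v,[int(world(f,u,v)[2]) for u in range(236,320,6)])
E
```

```text
[1.0, -3.75, -3.84, -0.15, -0.0, 0.0, 0.167]
[1.0, -4.33, -3.16, -0.15, -0.0, 0.0, 0.167]
[1.0, -4.8, -2.4, -0.15, -0.0, 0.0, 0.167]
[1.0, -5.13, -1.57, -0.15, -0.0, 0.0, 0.167]
[1.0, -5.32, -0.7, -0.15, -0.0, 0.0, 0.167]
[1.0, -5.36, 0.19, -0.15, -0.0, 0.0, 0.167]
[1.0, -5.26, 1.08, -0.15, -0.0, 0.0, 0.167]
[1.0, -5.0, 1.94, -0.15, -0.0, 0.0, 0.167]
[1.0, -4.61, 2.74, -0.16, -0.0, 0.0, 0.167]
[1.0, -4.09, 3.47, -0.16, -0.0, 0.0, 0.167]
[1.0, -3.46, 4.1, -0.16, -0.0, 0.0, 0.167]
[1.0, -2.73, 4.62, -0.16, -0.0, 0.0, 0.167]
[1.0, -1.93, 5.01, -0.16, -0.0, 0.0, 0.167]
[1.0, -1.07, 5.26, -0.16, -0.0, 0.0, 0.167]
165 [354, 354, 351, 355, 352, 348, 414, 415, 414, 163, 180, 181, 163, 92]
168 [357, 348, 352, 342, 328, 315, 255, 252, 161, 163, 163, 162, 165, 91]
171 [346, 333, 323, 163, 165, 178, 215, 198, 164, 164, 164, 162, 168, 122]
174 [-3, 182, 181, 157, 163, 176, 182, 177, 162, 161, 166, 164, 165, 113]
177 [-1, 181, 181, 164, 165, 163, 171, 161, 163, 163, 162, 163, 163, 103]
180 [1, 168, 163, 166, 160, 164, 160, 163, 163, 164, 161, 163, 94, 93]
183 [-4, 168, 163, 165, 165, 165, 162, 164, 162, 151, 98, 94, 90, 94]
186 [2, 160, 163, 164, 168, 163, 158, 92, 91, 95, 93, 95, 93, 90]
189 [-4, 163, 163, 161, 147, 92, 94, 95, 92, 94, 94, 95, 95, 96]
```

move_arm --increments '[[[1,-3.75,-3.84,-0.15,0,0,0.167],[1,-4.33,-3.16,-0.15,0,0,0.167],[1,-4.8,-2.4,-0.15,0,0,0.167],[1,-5.13,-1.57,-0.15,0,0,0.167],[1,-5.32,-0.7,-0.15,0,0,0.167],[1,-5.36,0.19,-0.15,0,0,0.167],[1,-5.26,1.08,-0.15,0,0,0.167],[1,-5.0,1.94,-0.15,0,0,0.167],[1,-4.61,2.74,-0.16,0,0,0.167],[1,-4.09,3.47,-0.16,0,0,0.167],[1,-3.46,4.1,-0.16,0,0,0.167],[1,0,0,0,0,0,0]]]'

```text
time_s: 1.6
ee_pos: [429.9, -23.3, 228.3]
ee_rot: [179.9, 0.3, 51.1]
force: [-1.0, 0.5, 0.2]
gripper_width: 90.8
```

Run:
```python
from h import *
print({k:np.round(v,1) for k,v in monitor.state().items() if k in('time_s','ee_pos','ee_rot','force')})
plan([505,-147,235],26,4)
```

```text
{'time_s': np.float64(1.6), 'ee_pos': array([429.9, -23.3, 228.3]), 'ee_rot': array([179.9,   0.3,  51.1]), 'force': array([-1. ,  0.5,  0.2])}
[1.0, -1.23, 3.4, -0.15, 0.001, 0.001, 0.109]
[1.0, -0.85, 3.52, -0.16, 0.001, 0.001, 0.109]
[1.0, -0.46, 3.59, -0.16, 0.001, 0.001, 0.109]
[1.0, -0.06, 3.62, -0.16, 0.001, 0.001, 0.109]
```

move_arm --increments '[[[1,-1.23,3.4,-0.15,0,0,0.109],[1,-0.85,3.52,-0.16,0,0,0.109],[1,-0.46,3.59,-0.16,0,0,0.109],[1,-0.06,3.62,-0.16,0,0,0.109],[1,0,0,0,0,0,0]]]'

```text
time_s: 2.22
ee_pos: [504.5, -145.1, 233.0]
ee_rot: [-179.8, 0.3, 25.8]
force: [-1.3, 0.3, -0.1]
gripper_width: 91.4
```

Run:
```python
from h import *
import pickle
print({k:np.round(v,1) for k,v in monitor.state().items() if k in('time_s','ee_pos','ee_rot','force')})
F={n:eyes.grab_frame(n) for n in('top','wrist')};pickle.dump(F,open('f2.pkl','wb'))
cv2.imwrite('pics/p2.png',cv2.cvtColor(np.hstack([cv2.resize(F['wrist']['color'],(800,600))]),cv2.COLOR_RGB2BGR))
f=F['top'];print(np.median([world(f,u,v)[2] for u in range(254,290) for v in range(176,183)]))
```

```text
{'time_s': np.float64(2.2), 'ee_pos': array([ 504.5, -145.1,  233. ]), 'ee_rot': array([-179.8,    0.3,   25.8]), 'force': array([-1.3,  0.3, -0.1])}
164.20367771769804
```

View pics/p2.png

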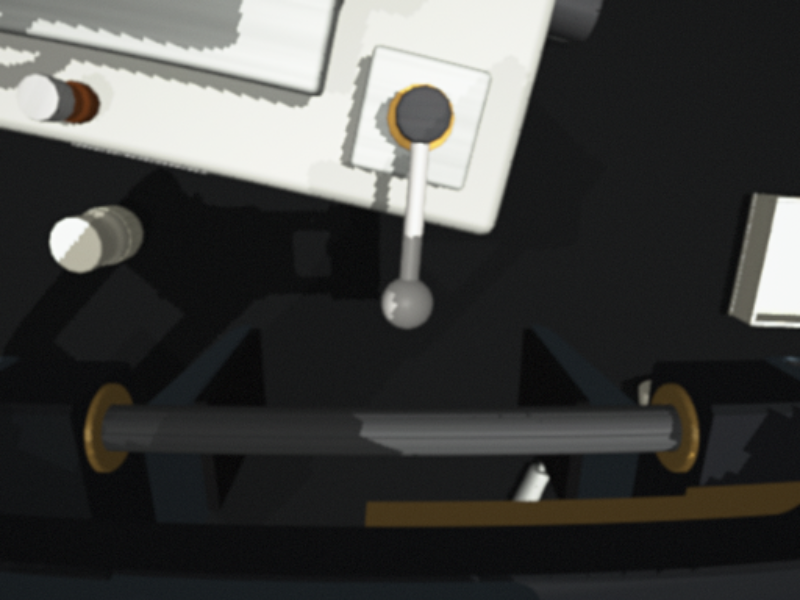

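The wrist view shows the ball at (407,303) and the hub cap at (424,115) in the enlarged picture, with the ball nearly centred between the fingers. I'll convert those to world.

Run:
```python
from h import *
import pickle
F=pickle.load(open('f2.pkl','rb'));f=F['wrist']
b=world(f,407*.64,303*.64,159);h=world(f,424*.64,115*.64,162)
print(b,h,np.linalg.norm((b-h)[:2]),np.degrees(np.arctan2(*(h-b)[1::-1])))
# block edges for press yaw: deck front edge
p=world(f,0,129*.64,95);q=world(f,480*.64,232*.64,95);print(np.degrees(np.arctan2(*(p-q)[1::-1]))-90)
yaw=np.degrees(np.arctan2(*(h-b)[1::-1]))
plan([b[0],b[1],205],yaw,2)
```

```text
[ 509.19729152 -148.48380272  159.        ] [ 590.60948361 -116.41106068  162.        ] 87.50203313537013 21.50220952441076
13.349656641987167
[1.0, 0.17, 0.36, 1.4, -0.002, 0.003, 0.039]
[1.0, 0.18, 0.35, 1.4, -0.002, 0.003, 0.039]
```

move_arm --increments '[[[0.6,0.17,0.36,1.4,0,0.003,0.039],[0.6,0.18,0.35,1.4,0,0.003,0.039],[0.6,0,0,2.2,0,0,0],[0.6,0,0,2.2,0,0,0],[0.6,0,0,2.0,0,0,0],[0.6,0,0,0,0,0,0]]]' --force 25

```text
time_s: 3.08
ee_pos: [506.0, -143.5, 133.9]
ee_rot: [-179.5, 0.2, 21.3]
force: [-0.6, 0.6, -0.4]
gripper_width: 54.8
```

Run:
```python
from h import *
print({k:np.round(v,1) for k,v in monitor.state().items() if k in('time_s','ee_pos','ee_rot','force')})
plan([509.2,-148.5,140],21.5,1)
```

```text
{'time_s': np.float64(3.1), 'ee_pos': array([ 506. , -143.5,  133.9]), 'ee_rot': array([-179.5,    0.2,   21.3]), 'force': array([-0.6,  0.6, -0.4])}
[1.0, 0.12, 0.58, -0.62, -0.008, 0.004, -0.003]
```

move_arm --increments '[[[0.6,0.12,0.58,-0.62,-0.008,0.004,-0.003],[0.6,0,0,0,0,0,0],[0.3,0,0,0,0,0,0],[0.3,0,0,0,0,0,0]]]'

```text
time_s: 3.58
ee_pos: [510.9, -149.0, 142.7]
ee_rot: [179.8, -0.2, 21.5]
force: [-0.9, -0.4, 0.2]
gripper_width: 37.6
```

Run:
```python
from h import *
print({k:np.round(v,1) for k,v in monitor.state().items() if k in('time_s','ee_pos','ee_rot','force')})
plan([509.2,-148.5,140],21.5,1)
```

```text
{'time_s': np.float64(3.6), 'ee_pos': array([ 510.9, -149. ,  142.7]), 'ee_rot': array([179.8,  -0.2,  21.5]), 'force': array([-0.9, -0.4,  0.2])}
[1.0, -0.14, -0.11, 0.27, 0.003, -0.004, -0.001]
```

move_arm --increments '[[[0,-0.1,0,0.25,0,0,0],[0,0,0,0,0,0,0],[0,0,0,0,0,0,0],[0,0,0,0,0,0,0],[0,0,0,0,0,0,0]]]' --force 25

```text
time_s: 4.2
ee_pos: [509.7, -149.3, 140.1]
ee_rot: [179.8, -0.2, 21.5]
force: [-0.4, -0.1, 0.5]
gripper_width: 23.4
```

```bash
cat >> h.py <<'E'
H=np.array([590.6,-116.4]);Y0=13.35
def st(look=True):
    s=monitor.state();p=s['ee_pos'];a=np.arctan2(H[1]-p[1],H[0]-p[0]);t=np.array([np.sin(a),-np.cos(a)]) # t: opening dir
    print('t %.2f pos %s rot %s w %.1f | valve %.3f r %.1f | F %s Fopen %.1f'%(s['time_s'],p.round(1),s['ee_rot'].round(1),s['gripper_width'],a-np.radians(Y0),np.hypot(*(H-p[:2])),s['force'].round(1),s['force'][:2]@t))
    if look:
        f=eyes.grab_frame('top');z=[world(f,u,v)[2] for u in range(254,290) for v in range(176,183)];print('platen z',np.median(z).round(2),np.std(z).round(1))
def arc(dth,n,jaw=0,z=140):
    s=monitor.state();p=s['ee_pos'];r=Ro.from_euler('xyz',s['ee_rot'],degrees=True)
    a=np.arctan2(H[1]-p[1],H[0]-p[0])
    for i in range(1,n+1):
        b=a+dth*i/n;q=np.array([*(H-88*np.array([np.cos(b),np.sin(b)])),z])
        g=Ro.from_euler('xyz',[180,0,np.degrees(b)],degrees=True)
        print([jaw]+[round(float(x),2) for x in r.inv().apply(q-p)/10]+[round(float(x),3) for x in (r.inv()*g).as_rotvec()]);p,r=q,g
E
python3 -c "
from h import *
st()
arc(0.1,4)"
```

```text
t 4.20 pos [ 509.7 -149.3  140.1] rot [179.8  -0.2  21.5] w 23.4 | valve 0.154 r 87.3 | F [-0.4 -0.1  0.5] Fopen -0.0
platen z 164.3 3.1
[0, -0.07, 0.22, 0.01, 0.003, -0.004, -0.037]
[0, 0.0, 0.22, 0.0, 0.0, 0.0, -0.025]
[0, 0.0, 0.22, 0.0, 0.0, 0.0, -0.025]
[0, 0.0, 0.22, 0.0, 0.0, 0.0, -0.025]
```

Gripped, and the platen is visible at 164.3 with the arm in place. Opening starts.

move_arm --increments '[[[0,0,0.22,0,0,0,-0.025],[0,0,0.22,0,0,0,-0.025],[0,0,0.22,0,0,0,-0.025],[0,0,0,0,0,0,0]]]'

```text
time_s: 4.75
ee_pos: [512.3, -155.3, 140.1]
ee_rot: [179.9, -0.2, 26.0]
force: [-0.3, 0.9, 0.4]
gripper_width: 23.3
```

```bash
python3 -c "
from h import *
st()
arc(0.06,2)"
```

```text
t 4.75 pos [ 512.3 -155.3  140.1] rot [179.9  -0.2  26. ] w 23.3 | valve 0.228 r 87.4 | F [-0.3  0.9  0.4] Fopen -0.9
platen z 164.31 95.3
[0, -0.06, 0.26, 0.01, 0.002, -0.004, -0.038]
[0, 0.0, 0.26, 0.0, -0.0, 0.0, -0.03]
```

move_arm --increments '[[[0,0,0.26,0,0,0,-0.032],[0,0,0,0,0,0,0],[0,0,0,0,0,0,0],[0,0,0.26,0,0,0,-0.03],[0,0,0,0,0,0,0],[0,0,0,0,0,0,0],[0,0,0,0,0,0,0]]]'

```text
time_s: 5.68
ee_pos: [515.0, -160.4, 140.1]
ee_rot: [179.8, -0.2, 29.8]
force: [-0.6, 1.0, -0.0]
gripper_width: 23.4
```

```bash
python3 -c "
from h import *
st()
arc(0.06,2)"
```

```text
t 5.67 pos [ 515.  -160.4  140.1] rot [179.8  -0.2  29.8] w 23.4 | valve 0.294 r 87.4 | F [-0.6  1.  -0. ] Fopen -1.2
platen z 164.26 67.6
[0, -0.05, 0.26, 0.01, 0.003, -0.004, -0.036]
[0, 0.0, 0.26, 0.0, 0.0, 0.0, -0.03]
```

move_arm --increments '[[[0,0,0.26,0,0,0,-0.034],[0,0,0,0,0,0,0],[0,0,0,0,0,0,0],[0,0,0.26,0,0,0,-0.03],[0,0,0,0,0,0,0],[0,0,0,0,0,0,0],[0,0,0,0,0,0,0]]]'

```text
time_s: 6.6
ee_pos: [518.0, -165.3, 140.1]
ee_rot: [179.8, -0.2, 33.7]
force: [-0.9, 1.8, 1.2]
gripper_width: 23.3
```

```bash
python3 -c "
from h import *
st()
arc(0.06,2)"
```

```text
t 6.60 pos [ 518.  -165.3  140.1] rot [179.8  -0.2  33.7] w 23.3 | valve 0.360 r 87.5 | F [-0.9  1.8  1.2] Fopen -2.0
platen z 164.2 67.6
[0, -0.05, 0.26, 0.01, 0.003, -0.004, -0.035]
[0, 0.0, 0.26, 0.0, -0.0, 0.0, -0.03]
```

move_arm --increments '[[[0,0,0.26,0,0,0,-0.034],[0,0,0,0,0,0,0],[0,0,0,0,0,0,0],[0,0,0.26,0,0,0,-0.03],[0,0,0,0,0,0,0],[0,0,0,0,0,0,0],[0,0,0,0,0,0,0]]]'

```text
time_s: 7.52
ee_pos: [521.4, -170.0, 140.1]
ee_rot: [179.8, -0.2, 37.6]
force: [-0.4, 0.8, 0.9]
gripper_width: 23.6
```

```bash
python3 -c "
from h import *
st()
arc(0.06,2)"
```

```text
t 7.53 pos [ 521.4 -170.   140.1] rot [179.8  -0.2  37.6] w 23.6 | valve 0.426 r 87.5 | F [-0.4  0.8  0.9] Fopen -0.9
platen z 164.42 67.6
[0, -0.04, 0.26, 0.01, 0.004, -0.004, -0.032]
[0, 0.0, 0.26, 0.0, -0.0, 0.0, -0.03]
```

move_arm --increments '[[[0,0,0.26,0,0,0,-0.032],[0,0,0,0,0,0,0],[0,0,0,0,0,0,0],[0,0,0.26,0,0,0,-0.03],[0,0,0,0,0,0,0],[0,0,0,0,0,0,0],[0,0,0,0,0,0,0]]]'

```text
time_s: 8.45
ee_pos: [525.0, -174.5, 140.2]
ee_rot: [179.7, -0.2, 41.4]
force: [0.1, 1.0, 0.1]
gripper_width: 23.4
```

```bash
python3 -c "
from h import *
st()
arc(0.06,2)"
```

```text
t 8.45 pos [ 525.  -174.5  140.2] rot [179.7  -0.2  41.4] w 23.4 | valve 0.492 r 87.6 | F [0.1 1.  0.1] Fopen -0.7
platen z 162.71 3.3
[0, -0.03, 0.26, 0.01, 0.005, -0.004, -0.031]
[0, 0.0, 0.26, 0.0, 0.0, 0.0, -0.03]
```

The platen has started to sink (162.7) at about 0.49 rad. I'll hold here.

move_arm --increments '[[[0,0,0,0,0,0,0],[0,0,0,0,0,0,0],[0,0,0,0,0,0,0],[0,0,0,0,0,0,0]]]'

```text
time_s: 9.0
ee_pos: [525.0, -174.5, 140.1]
ee_rot: [179.7, -0.2, 41.4]
force: [0.5, -0.5, 0.2]
gripper_width: 23.6
```

```bash
python3 -c "
from h import *
st()"
```

```text
t 9.00 pos [ 525.  -174.5  140.1] rot [179.7  -0.2  41.4] w 23.6 | valve 0.491 r 87.6 | F [ 0.5 -0.5  0.2] Fopen 0.7
platen z 160.61 67.8
```

It is sinking at about 4 mm/s, which is right.

move_arm --increments '[[[0,0,0,0,0,0,0],[0,0,0,0,0,0,0],[0,0,0,0,0,0,0],[0,0,0,0,0,0,0],[0,0,0,0,0,0,0],[0,0,0,0,0,0,0],[0,0,0,0,0,0,0],[0,0,0,0,0,0,0],[0,0,0,0,0,0,0],[0,0,0,0,0,0,0],[0,0,0,0,0,0,0],[0,0,0,0,0,0,0]]]'

```text
time_s: 10.55
ee_pos: [525.0, -174.4, 140.2]
ee_rot: [179.7, -0.2, 41.4]
force: [0.2, 1.3, -0.0]
gripper_width: 23.3
```

```bash
python3 -c "
from h import *
st()"
```

```text
t 10.55 pos [ 525.  -174.4  140.2] rot [179.7  -0.2  41.4] w 23.3 | valve 0.491 r 87.6 | F [ 0.2  1.3 -0. ] Fopen -0.8
platen z 154.0 3.7
```

move_arm --increments '[[[0,0,0,0,0,0,0],[0,0,0,0,0,0,0],[0,0,0,0,0,0,0],[0,0,0,0,0,0,0],[0,0,0,0,0,0,0],[0,0,0,0,0,0,0],[0,0,0,0,0,0,0],[0,0,0,0,0,0,0],[0,0,0,0,0,0,0],[0,0,0,0,0,0,0],[0,0,0,0,0,0,0],[0,0,0,0,0,0,0]]]'

```text
time_s: 12.1
ee_pos: [525.0, -174.5, 140.1]
ee_rot: [179.7, -0.2, 41.4]
force: [1.3, 0.8, -0.1]
gripper_width: 23.3
```

```bash
python3 -c "
from h import *
st()"
```

```text
t 12.10 pos [ 525.  -174.5  140.1] rot [179.7  -0.2  41.4] w 23.3 | valve 0.491 r 87.6 | F [ 1.3  0.8 -0.1] Fopen 0.3
platen z 146.43 4.2
```

move_arm --increments '[[[0,0,0,0,0,0,0],[0,0,0,0,0,0,0],[0,0,0,0,0,0,0],[0,0,0,0,0,0,0],[0,0,0,0,0,0,0],[0,0,0,0,0,0,0],[0,0,0,0,0,0,0],[0,0,0,0,0,0,0],[0,0,0,0,0,0,0],[0,0,0,0,0,0,0],[0,0,0,0,0,0,0],[0,0,0,0,0,0,0]]]'

```text
time_s: 13.65
ee_pos: [525.0, -174.5, 140.2]
ee_rot: [179.7, -0.2, 41.4]
force: [1.1, 0.5, 0.2]
gripper_width: 23.8
```

```bash
python3 -c "
from h import *
st()"
```

```text
t 13.65 pos [ 525.  -174.5  140.2] rot [179.7  -0.2  41.4] w 23.8 | valve 0.491 r 87.6 | F [1.1 0.5 0.2] Fopen 0.4
platen z 140.04 69.1
```

move_arm --increments '[[[0,0,0,0,0,0,0],[0,0,0,0,0,0,0],[0,0,0,0,0,0,0],[0,0,0,0,0,0,0],[0,0,0,0,0,0,0],[0,0,0,0,0,0,0],[0,0,0,0,0,0,0],[0,0,0,0,0,0,0],[0,0,0,0,0,0,0],[0,0,0,0,0,0,0],[0,0,0,0,0,0,0],[0,0,0,0,0,0,0]]]'

```text
time_s: 15.2
ee_pos: [525.0, -174.5, 140.2]
ee_rot: [179.7, -0.2, 41.4]
force: [-0.3, 0.1, -0.5]
gripper_width: 23.6
```

```bash
python3 -c "
from h import *
st();st()
arc(-0.4,8)"
```

```text
t 15.20 pos [ 525.  -174.5  140.2] rot [179.7  -0.2  41.4] w 23.6 | valve 0.491 r 87.6 | F [-0.3  0.1 -0.5] Fopen -0.3
platen z 140.46 4.4
t 15.25 pos [ 525.  -174.5  140.2] rot [179.7  -0.2  41.4] w 23.2 | valve 0.491 r 87.6 | F [-0.   0.4  1. ] Fopen -0.3
platen z 140.11 69.1
[0, -0.03, -0.44, 0.02, 0.005, -0.004, 0.049]
[0, 0.01, -0.44, -0.0, 0.0, -0.0, 0.05]
[0, 0.01, -0.44, -0.0, 0.0, -0.0, 0.05]
[0, 0.01, -0.44, -0.0, 0.0, -0.0, 0.05]
[0, 0.01, -0.44, -0.0, 0.0, -0.0, 0.05]
[0, 0.01, -0.44, -0.0, 0.0, -0.0, 0.05]
[0, 0.01, -0.44, -0.0, 0.0, -0.0, 0.05]
[0, 0.01, -0.44, -0.0, -0.0, -0.0, 0.05]
```

The ram is at rest at the bottom, with two readings 1.6 s apart both near 140. Now closing.

move_arm --increments '[[[0,0,-0.44,0,0,0,0.05],[0,0.01,-0.44,0,0,0,0.05],[0,0.01,-0.44,0,0,0,0.05],[0,0.01,-0.44,0,0,0,0.05],[0,0.01,-0.44,0,0,0,0.05],[0,0.01,-0.44,0,0,0,0.05],[0,0.0,-0.22,0,0,0,0.025],[0,0,0,0,0,0,0]]]'

```text
time_s: 16.3
ee_pos: [513.4, -156.4, 140.1]
ee_rot: [178.8, -0.4, 23.1]
force: [0.0, -0.2, 0.1]
gripper_width: 23.8
```

```bash
python3 -c "
from h import *
st(0)
arc(-0.06,3)"
```

```text
t 16.30 pos [ 513.4 -156.4  140.1] rot [178.8  -0.4  23.1] w 23.8 | valve 0.245 r 87.0 | F [ 0.  -0.2  0.1] Fopen 0.2
[0, -0.12, -0.17, 0.01, 0.021, -0.006, -0.056]
[0, 0.0, -0.18, -0.0, 0.0, -0.0, 0.02]
[0, 0.0, -0.18, -0.0, -0.0, -0.0, 0.02]
```

move_arm --increments '[[[0,-0.1,-0.25,0,0.02,-0.006,-0.03],[0,0,-0.3,0,0,0,0.025],[0,0,-0.3,0,0,0,0.03]]]'

```text
time_s: 16.68
ee_pos: [512.1, -153.7, 140.1]
ee_rot: [179.3, -0.2, 21.7]
force: [1.1, -4.2, -1.7]
gripper_width: 23.1
```

```bash
python3 -c "
from h import *
st(0)
arc(-0.06,3)"
```

```text
t 16.68 pos [ 512.1 -153.7  140.1] rot [179.3  -0.2  21.7] w 23.1 | valve 0.211 r 86.9 | F [ 1.1 -4.2 -1.7] Fopen 4.3
[0, -0.12, -0.17, 0.01, 0.012, -0.003, -0.045]
[0, 0.0, -0.18, -0.0, 0.0, -0.0, 0.02]
[0, 0.0, -0.18, -0.0, 0.0, -0.0, 0.02]
```

move_arm --increments '[[[0,-0.05,-0.4,0,0.012,0,-0.01],[0,-0.03,-0.4,0,0,0,0.02],[0,0,-0.4,0,0,0,0.02]]]'

```text
time_s: 17.05
ee_pos: [510.2, -149.1, 140.2]
ee_rot: [179.3, -0.4, 20.0]
force: [2.0, -8.3, -3.0]
gripper_width: 23.5
```

```bash
python3 -c "
from h import *
st(0)
arc(-0.06,3)"
```

```text
t 17.05 pos [ 510.2 -149.1  140.2] rot [179.3  -0.4  20. ] w 23.5 | valve 0.153 r 86.8 | F [ 2.  -8.3 -3. ] Fopen 8.5
[0, -0.12, -0.17, 0.01, 0.013, -0.006, -0.017]
[0, 0.0, -0.18, -0.0, 0.0, -0.0, 0.02]
[0, 0.0, -0.18, -0.0, 0.0, -0.0, 0.02]
```

move_arm --increments '[[[0,-0.06,-0.35,0,0.012,0,0.01],[0,0,-0.35,0,0,0,0.02]]]'

```text
time_s: 17.3
ee_pos: [509.4, -146.9, 140.2]
ee_rot: [179.4, -0.5, 18.3]
force: [1.8, -7.9, -3.4]
gripper_width: 23.1
```

```bash
python3 -c "
from h import *
st(0)"
```

```text
t 17.30 pos [ 509.4 -146.9  140.2] rot [179.4  -0.5  18.3] w 23.1 | valve 0.127 r 86.8 | F [ 1.8 -7.9 -3.4] Fopen 8.1
```

move_arm --increments '[[[0,-0.05,-0.35,0,0.005,0.004,0.02],[0,0,-0.35,0,0.005,0.004,0.02],[0,0,-0.35,0,0,0,0.02]]]'

```text
time_s: 17.68
ee_pos: [508.1, -142.5, 140.1]
ee_rot: [179.4, -1.1, 14.9]
force: [2.6, -5.4, -2.5]
gripper_width: 23.3
```

```bash
python3 -c "
from h import *
st(0)"
```

```text
t 17.68 pos [ 508.1 -142.5  140.1] rot [179.4  -1.1  14.9] w 23.3 | valve 0.074 r 86.5 | F [ 2.6 -5.4 -2.5] Fopen 5.9
```

move_arm --increments '[[[0,-0.1,-0.35,0,0.008,-0.012,0.02],[0,0,-0.35,0,0,-0.004,0.02]]]'

```text
time_s: 17.92
ee_pos: [507.0, -139.4, 140.1]
ee_rot: [179.5, -0.3, 12.6]
force: [0.3, -7.5, -1.8]
gripper_width: 23.3
```

```bash
python3 -c "
from h import *
st(0)"
```

```text
t 17.93 pos [ 507.  -139.4  140.1] rot [179.5  -0.3  12.6] w 23.3 | valve 0.035 r 86.7 | F [ 0.3 -7.5 -1.8] Fopen 7.3
```

move_arm --increments '[[[0,-0.06,-0.35,0,0.006,-0.004,0.035],[0,0,-0.35,0,0,0,0.02]]]'

```text
time_s: 18.18
ee_pos: [506.0, -135.9, 140.1]
ee_rot: [179.5, -0.1, 9.5]
force: [1.1, -8.9, -1.2]
gripper_width: 23.2
```

```bash
python3 -c "
from h import *
st(0)"
```

```text
t 18.18 pos [ 506.  -135.9  140.1] rot [ 1.795e+02 -1.000e-01  9.500e+00] w 23.2 | valve -0.006 r 86.8 | F [ 1.1 -8.9 -1.2] Fopen 8.9
```

move_arm --increments '[[[0,-0.05,-0.35,0,0.004,0,0],[0,0,-0.35,0,0,0,0.01]]]'

```text
time_s: 18.42
ee_pos: [505.9, -135.2, 140.2]
ee_rot: [179.0, -0.2, 9.1]
force: [1.4, -11.9, -3.9]
gripper_width: 23.6
```

```bash
python3 -c "
from h import *
st(0)"
```

```text
t 18.43 pos [ 505.9 -135.2  140.2] rot [179.   -0.2   9.1] w 23.6 | valve -0.015 r 86.7 | F [  1.4 -11.9  -3.9] Fopen 11.9
```

Progress has stalled and force is up, so that is the seat. I'll push to about 16 N.

move_arm --increments '[[[0,-0.05,-0.42,0,0.01,0,0],[0,0,-0.44,0,0.005,0,0]]]'

```text
time_s: 18.68
ee_pos: [505.8, -134.7, 140.2]
ee_rot: [178.9, -0.3, 9.4]
force: [1.4, -15.5, -4.3]
gripper_width: 23.9
```

```bash
python3 -c "
from h import *
st(0)"
```

```text
t 18.68 pos [ 505.8 -134.7  140.2] rot [178.9  -0.3   9.4] w 23.9 | valve -0.021 r 86.7 | F [  1.4 -15.5  -4.3] Fopen 15.5
```

move_arm --increments '[[[0,0,-0.44,0,0.008,0,0],[0,0,-0.44,0,0.005,0,0]]]'

```text
time_s: 18.92
ee_pos: [505.8, -134.7, 140.2]
ee_rot: [178.7, -0.3, 9.6]
force: [1.0, -15.8, -3.6]
gripper_width: 23.3
```

```bash
python3 -c "
from h import *
st(0);st(1)"
```

```text
t 18.93 pos [ 505.8 -134.7  140.2] rot [178.7  -0.3   9.6] w 23.3 | valve -0.020 r 86.7 | F [  1.  -15.8  -3.6] Fopen 15.7
t 18.93 pos [ 505.8 -134.7  140.2] rot [178.7  -0.3   9.6] w 23.3 | valve -0.020 r 86.7 | F [  1.  -15.8  -3.6] Fopen 15.7
platen z 140.11 97.5
```

It holds at 15.7 N on repeat. Relax the arm, open the jaws, lift clear.

move_arm --increments '[[[0,0,0,0,0,0,0],[0.5,0,0,0,0,0,0],[0.6,0,0,0,0,0,0],[0.6,0,0,0,0,0,0],[0.6,0,0,0,0,0,0]]]'

```text
time_s: 19.6
ee_pos: [505.1, -134.2, 140.0]
ee_rot: [178.8, -0.3, 9.6]
force: [0.4, 0.3, -0.3]
gripper_width: 54.6
```

Run:
```python
from h import *
st(0)
f=eyes.grab_frame('wrist');cv2.imwrite('pics/rel.png',cv2.cvtColor(f['color'],cv2.COLOR_RGB2BGR))
```

```text
t 19.60 pos [ 505.1 -134.2  140. ] rot [178.8  -0.3   9.6] w 54.6 | valve -0.028 r 87.3 | F [ 0.4  0.3 -0.3] Fopen -0.2
```

View pics/rel.png

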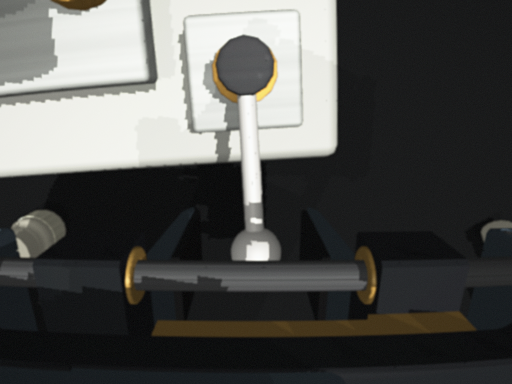

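The ball sits at (256,250), centred between the open fingers at about x=185 and x=320, and nothing touches it. Lifting straight up and backing off toward the robot.

move_arm --increments '[[[0.6,0,0,-1.5,0.01,0,0],[0.6,0,0,-2.5,0,0,0],[0.6,0,0,-3,0,0,0],[0.6,0,0,-3,0,0,0],[0.6,-3,0,-2,0,0,0],[0.6,-4,0,0,0,0,0],[0.6,-2,0,0,0,0,0],[0.6,0,0,0,0,0,0],[0.6,0,0,0,0,0,0]]]'

```text
time_s: 20.78
ee_pos: [414.6, -147.2, 263.3]
ee_rot: [179.5, -0.3, 9.7]
force: [-0.0, -0.4, 0.3]
gripper_width: 54.6
```

Run:
```python
from h import *
st(1)
t=eyes.grab_frame('top');w=eyes.grab_frame('side')
cv2.imwrite('pics/end.png',cv2.cvtColor(np.hstack([cv2.resize(t['color'][105:245,220:360],(400,400)),cv2.resize(w['color'][80:280,180:380],(400,400))]),cv2.COLOR_RGB2BGR))
```

```text
t 20.77 pos [ 414.6 -147.2  263.3] rot [179.5  -0.3   9.7] w 54.6 | valve -0.060 r 178.7 | F [-0.  -0.4  0.3] Fopen 0.4
platen z 140.26 4.6
```

View pics/end.png

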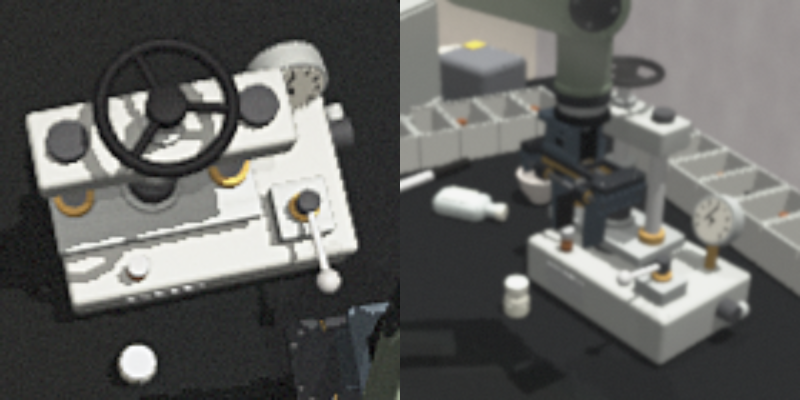

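The end views show the gripper clear of the press, the lever back near its shut position with the ball at (328,280) in the left crop, and the jar and vial in place. The platen is down. Handing in.

```bash
python3 -c "
from h import *
print(job.job_done())"
```

```text
the job is handed in; nothing more can be done
None
```

The job is handed in at about 21 s of the 67 s allowed: the ram is at the bottom and the valve is nipped shut and let go.

- **Sinking:** I gripped the ball lever and opened it in steps of about 0.03 rad. The ram gave way near 0.45–0.49 rad, and I held the valve there. It sank at about 4–5 mm/s, and the platen went from 164.3 to about 140.1 mm. Readings 1.6 s apart confirmed it had stopped.
- **Nipping shut:** On the way back, closing took about 4–9 N. That is a little above the 4–7 N given, probably because the readings were taken during the push. The seat showed at about −0.01 rad, and I pushed to 15.5 N, then 15.7 N on a repeat, with no further movement.
- **Letting go:** I relaxed the arm, opened the jaws and backed off. The force then read about 0 N.

**Last checks:** The platen read 140.3 mm, and the jar and vial stood where they were. The wheel and crosshead hide the die from above and the gripper partly hid it from the side, so I did not check its position separately. I also did not re-measure the other bench items one by one. The lever's angle after release was judged by eye only.

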